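Feed the frame bar through the drilling jig and shut its gate

TASK

Load the aluminium frame bar into the drilling jig: lay it on the infeed plate, feed it straight, endwise, through the guide tube until its end rests against the blue stop at the far end, then swing the red gate fully shut behind it. Leave the red tin, the sanding block and the cast weight standing where they are.

Things in the scene. Friction and masses are not known exactly. Their poses are not given: they have to be found in the camera images.
- bar: Loose square aluminium bar, 18 x 18 x 220 mm, 0.18 kg nominal; a 15 mm square black plug forms the last 3 mm of each end, ends alike. It starts lying flat on the bench, on the robot's side of the jig's infeed plate. Origin: centre of its underside; y runs along its length (ends at +-110 mm), z up as it starts.
- bar_mid (a point): The very middle of the bar, 9 mm above the centre of its underside; axes as the bar's.
- jig: Drilling jig, fixed to the bench. Origin: on the bench under the tube mouth, on the centre line. y points back out of the mouth along the infeed plate (to the robot's left), the bar is fed along -y; x points across, away from the robot. Grey base plate: x -40..40, y -245..245 mm, top at z = 6 mm. For y > 0 it is the flat open infeed plate with a black centre line, level with the tube's floor.
- mouth (a point): Centre of the guide tube's mouth, 17 mm above the bench; axes as the jig's. The aluminium tube runs from here 185 mm along -y. Bore 22 mm wide and high (z 6..28 mm); its first 12 mm flare out to 36 mm wide and 27 mm high at the mouth. Tube and its brass bushings reach z = 42 mm.
- stop (a point): Centre of the brass pad on the blue stop block that the bar's end must meet: on the centre line, 212 mm from the mouth along -y, 16 mm above the bench (block up to z = 42 mm); axes as the jig's. A bar fully home has its middle at jig y = -102 mm and its rear end 8 mm outside the mouth, at y = +8 mm.
- gate (a joint): Angle of the red gate: 0 = fully shut, across the mouth; grows as it opens back along the infeed plate and out towards the robot, to 2.2 rad. It starts open, 1.5 to 2.0 rad, and stays where it is left (about 1 N at the pin moves it). Shut, its inner face is at jig y = +15 mm, just behind the rear end of a bar that is home; a bar sticking out further blocks it.
- gate_hinge (a point): Upright hinge axis of the gate, at jig x = -36, y = +19 mm, on the robot's side of the mouth, at bench height. At angle a the arm points along (cos a, sin a) in the jig's x, y. The arm reaches 58 mm from the axis, is 8 mm thick, z 10..34 mm.
- gate_pin (a point): Centre of the black ball (12 mm) on the gate's upright pin, 48 mm from the hinge axis along the arm, 52 mm above the bench; its x axis points along the arm, away from the hinge.
- red_tin: Bystander: ink tin with red label, 70 mm across, 48 mm high. Origin: centre of its underside.
- sanding_block: Bystander: wooden sanding block, 60 x 90 x 45 mm. Origin: centre of its underside.
- weight: Bystander: black cast weight with a neck, 60 mm across, 74 mm high. Origin: centre of its underside.

How it is judged:
By the outcome, as a careful person would: the job done as asked, in the order asked, and still so for the second after the job is handed in, with the robot touching nothing.
It also fails if it takes over 67 s, if anything falls off the work surface, if the arm or the gripper's body presses on something with over 40 N, if the wrist force passes 120 N, or if a joint passes its speed limit or range.

ROBOT

A 7-joint arm with a two-finger parallel gripper is mounted at the origin on the work surface; the furniture and walls round the work are solid. World frame = base frame: x ahead of the robot, y to its left, z up, the work surface at z = 0. Lengths are in m, angles in rad, forces in N, time in s.
With the tool pointing down it reaches from about 0.425 to 0.875 m from the base axis. Payload 4.7 kg.
Tool frame: the origin (TCP) lies at the very end of the fingers, on their centre line; the grasp point (between the pads) lies 19 mm behind it (env.grasp_offset is the distance from the TCP to the grasp point, in m); z points along the fingers, y is the line along which they close (so a half turn about z gives the same grasp; the last joint's range is limited). The gripper opens to 87 mm and grips with 3 to 60 N. Pads are 19 mm wide; open, the fingers measure 117 mm over their backs; the gripper's body (75 mm by 190 mm) begins 51 mm behind the grasp point.
Start: joints at [-1.188, 0.321, -0.07, 1.45, 0.023, 1.371, -0.057], TCP at [0.234, 0.606, 0.19] pointing down, gripper open.
Joint ranges: [-2.86, 2.86], [-0.3, 2.09], [-1.38, 1.24], [0.06, 2.45], [-1.56, 4.7], [0.09, 2.05], [-2.69, 2.69]. Speed limits (rad/s): [2.57, 2.57, 3.14, 3.14, 3.14, 3.14, 3.14].

INTERFACE

Orientations are given as [roll, pitch, yaw] about the fixed x, y, z axes, in that order (R = Rz(yaw) Ry(pitch) Rx(roll)).
In Python, from bench import observe, cams, env gives the robot as it stands. The module is installed in compiled form; this text tells all that it offers.
- The arm moves only by the tool carry_out, never from a script. Its argument "series" is a list of rows, each an object of numbers: "wx", "wy", "wz": the turn, a rotation vector about the tool's x, y, z in units of 4 degrees (1.0 is 4 degrees); "dx", "dy", "dz": the shift along the tool's x, y, z in units of 4 cm (1.0 is 4 cm); "claw": the opening, from 0 (shut) to 1 (fully open). In form: [{"wx": .., "wy": .., "wz": .., "dx": .., "dy": .., "dz": .., "claw": ..}, ...]. A call has 1 to 8 rows; each row shifts and turns the commanded pose from where the row before left it, along the tool's axes as they then stand; what a row does not reach is not made up. A row lasts 1/10 s, in which the tool goes at most 50 mm and 8.59 degrees, less where a joint would pass 70% of its speed; a pose out of reach is approached as far as the arm can. A call with a number of a shift or a turn outside -1 to 1 is refused whole. A call with a gripper value outside its range is refused whole. The fingers move at their own pace and stop on an object; the grip force is fixed at half the most. Time passes only in rows, so rows that do not move let the fingers close. It gives the time, the measured TCP pose, the force, the opening and the grip force at its end, in the units of the state.
- observe(): the state, without advancing time (a new reading comes with each control period).
- cams.capture(name): name is "scene" or "top" or "wrist"; returns (picture, depth): 420x560x3 uint8, blue, green, red; 420x560 float32, m along the optical axis (not along the pixel's ray), 0 where there is no reading.
- cams.get_calibration(name): a dict with "camera_matrix" (3x3 intrinsics, pixels), "extrinsics" (4x4, takes a point from world to camera coordinates). Camera axes: x right, y down, z forward; pixel columns grow to the right and rows downward; lengths in m; the calibration is good to about 2 mm. A picture is of the moment at which its call begins: read the wrist's pose just before it. get_calibration takes no time and is no camera call; for the wrist camera it gives the pose at the moment of the call.
- env.job_done(): hands the job in; it is judged then, once.
The state is a dict: "time": time; "joint_pos": joint angles; "qvel": joint speeds; "tau": joint torques, N m; "tcp_pos": TCP position; "ee_rot": TCP orientation; "contact_force": force on the tool from outside, world axes, zero at the start; "torque": the same for the moment, N m; "opening": finger opening in m; "grasp_force": force on a finger pad.
Only numpy, scipy, OpenCV 4.12 (cv2) and the standard library are available. Lean on these libraries where they do the work, as an engineer would, in place of code of your own. Each camera call takes 0.05 s, during which the arm holds its last target. There are 200 camera calls.

## Working session

There is one attempt and no reset: what is moved stays moved. The work goes in short steps, Python scripts to look and compute and a tool call to move; the robot and the scene stay as the last step left them, time stands still between calls to the robot, and variables do not carry over. Pictures are saved under pics/ and viewed, at most 10 in all, crops included, and the job is handed in when it is done.

Besides the shell and the picture viewer there is one more tool, called after "Request:" in YAML: its name, and indented under it one key for each argument. carry_out: Moves the arm, as the interface text tells. Shifts and turns lie within -1 to 1; 1 stands for 4 cm of shift or 4 degrees of turn. Its arguments: {"type":"object","properties":{"series":{"type":"array"}},"required":["series"]}

```bash
mkdir -p pics
cat > h.py <<'E'
import numpy as np, cv2
from bench import observe, cams, env
from scipy.spatial.transform import Rotation as R
def cap(n,f):
    c=cams.get_calibration(n); p,d=cams.capture(n); cv2.imwrite('pics/'+f+'.png',p); np.savez('pics/'+f+'.npz',d=d,K=c['camera_matrix'],E=c['extrinsics']); return p,d
def w(f,u,v,z=None):
    """world point of pixel; at plane height z if given, else by depth"""
    q=np.load('pics/'+f+'.npz');K,E=q['K'],q['E'];Ei=np.linalg.inv(E)
    r=np.linalg.inv(K)@[u,v,1.]
    if z is None: s=q['d'][int(v),int(u)]
    else: s=(z-Ei[2,3])/(Ei[:3,:3]@r)[2]
    return (Ei@np.r_[r*s,1])[:3].round(4)
E
python3 - <<'E'
from h import *
for n in['top','scene']: cap(n,n+'1')
s=observe();print({k:np.round(v,3) for k,v in s.items()})
E
```

```text
{'time': np.float64(0.1), 'joint_pos': array([-1.188,  0.322, -0.07 ,  1.452,  0.023,  1.371, -0.057]), 'qvel': array([-0.   , -0.   ,  0.001, -0.003,  0.001,  0.001, -0.   ]), 'tau': array([ 0.0000e+00, -4.9257e+01, -4.0600e-01, -3.1340e+01, -6.4000e-02,
        4.0000e-02,  0.0000e+00]), 'tcp_pos': array([0.234, 0.606, 0.189]), 'ee_rot': array([-3.14 ,  0.   ,  2.773]), 'contact_force': array([-0.357, -0.903,  0.719]), 'torque': array([-0.011, -0.043,  0.051]), 'grasp_force': np.float64(0.0), 'opening': np.float64(0.087)}
```

View pics/top1.png

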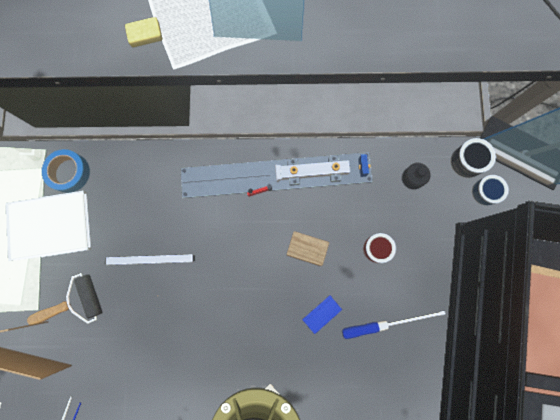

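View pics/scene1.png

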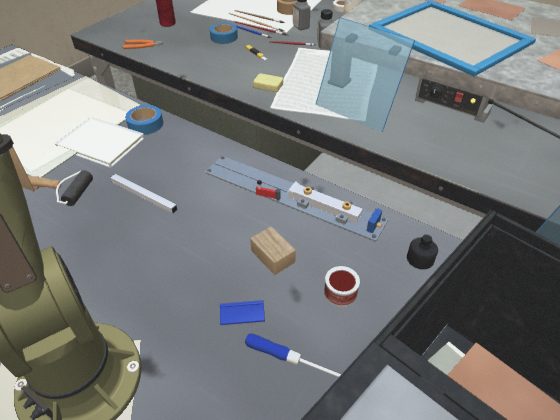

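Run:
```python
from h import *
p=cv2.imread('pics/top1.png')
a=cv2.resize(p[145:205,175:379],None,fx=3.9,fy=3.9,interpolation=cv2.INTER_CUBIC)
b=cv2.resize(p[235:285,90:294],None,fx=3.9,fy=3.9,interpolation=cv2.INTER_CUBIC)
cv2.imwrite('pics/c1.png',np.vstack([a,b]))
print(a.shape,b.shape)
q=np.load('pics/top1.npz');print(q['K'],q['E'])
for u,v in [(107,260),(194,258),(150,259),(415,176),(380,247),(308,249),(184,172),(370,181),(182,197),(185,170)]: print(u,v,w('top1',u,v))
```

```text
(234, 796, 3) (195, 796, 3)
[[395.87094894   0.         276.83173267]
 [  0.         395.87094894 209.8160337 ]
 [  0.           0.           1.        ]] [[-0.00356311 -0.99983627 -0.01774083 -0.05027837]
 [-0.98732996  0.00633189 -0.15855426  0.53063589]
 [ 0.15864063  0.01695111 -0.98719087  0.92465924]
 [ 0.          0.          0.          1.        ]]
107 260 [0.4113 0.3683 0.0167]
194 258 [ 4.160e-01  1.561e-01 -1.000e-04]
150 259 [0.4132 0.2601 0.0205]
415 176 [ 0.6101 -0.3899  0.0515]
380 247 [ 0.4384 -0.2989  0.045 ]
308 249 [ 0.4344 -0.1271  0.0465]
184 172 [0.6368 0.1874 0.0055]
370 181 [ 0.6087 -0.29    0.0077]
182 197 [0.5715 0.191  0.0027]
185 170 [0.6417 0.1846 0.007 ]
```

View pics/c1.png

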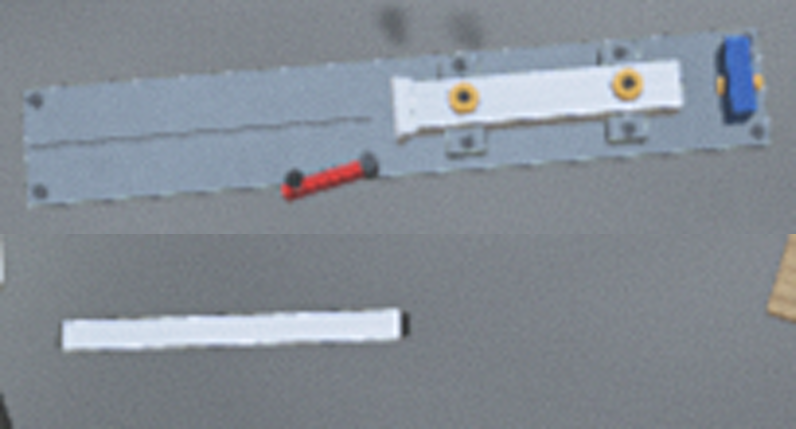

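Run:
```python
from h import *
A=lambda x,y,z:w('top1',175+(x+.5)/3.9-.5,145+(y+.5)/3.9-.5,z)
B=lambda x,y,z:w('top1',90+(x+.5)/3.9-.5,235+(y-234+.5)/3.9-.5,z)
P=np.array([A(25,89,.006),A(29,207,.006),A(769,145,.006),A(753,30,.006)]);print(P)
print('ctr',P.mean(0),'yaw',np.degrees(np.arctan2(*(P[1]+P[0]-P[2]-P[3])[:2])), [np.linalg.norm(P[i]-P[(i+1)%4]).round(4) for i in range(4)])
l0,l1=A(30,147,.006),A(370,119,.006);print('line',l0,l1,np.degrees(np.arctan2(*(l0-l1)[:2])))
print('brass',A(463,97,.042),A(627,83,.042))
print('stop',A(737,37,.042),A(742,120,.042))
print('hinge',A(369,165,.04),'pin',A(294,179,.056))
Q=np.array([B(62,321,.018),B(62,350,.018),B(402,339,.018),B(402,309,.018)]);print(Q,Q.mean(0),np.degrees(np.arctan2(*(Q[1]+Q[0]-Q[2]-Q[3])[:2])), [np.linalg.norm(Q[i]-Q[(i+1)%4]).round(4) for i in range(4)])
```

```text
[[ 0.6488  0.1954  0.006 ]
 [ 0.5691  0.1899  0.006 ]
 [ 0.607  -0.2949  0.006 ]
 [ 0.6851 -0.2876  0.006 ]]
ctr [ 0.6275 -0.0493  0.006 ] yaw -4.38421797466314 [np.float64(0.0799), np.float64(0.4863), np.float64(0.0784), np.float64(0.4844)]
line [0.6094 0.1907 0.006 ] [ 0.6265 -0.0338  0.006 ] -4.355766708268852
brass [ 0.6314 -0.0942  0.042 ] [ 0.6397 -0.1985  0.042 ]
stop [ 0.6693 -0.2693  0.042 ] [ 0.6149 -0.2704  0.042 ]
hinge [ 0.588  -0.0343  0.04  ] pin [0.576  0.0118 0.056 ]
[[0.4188 0.3719 0.018 ]
 [0.4006 0.3707 0.018 ]
 [0.4066 0.155  0.018 ]
 [0.4255 0.1555 0.018 ]] [0.412875 0.263275 0.018   ] -1.683515342314545 [np.float64(0.0182), np.float64(0.2158), np.float64(0.0189), np.float64(0.2165)]
```

Request:
carry_out:
  series:
    - {"wz": 1, "claw": 1}
    - {"wz": 1, "claw": 1}
    - {"wz": 1, "claw": 1}
    - {"wz": 1, "claw": 1}
    - {"wz": 1, "claw": 1}
    - {"wz": 1, "claw": 1}
    - {"wz": 1, "claw": 1}
    - {"wz": 1, "claw": 1}

```text
invalid input at $.series[0]: expected keys wx, wy, wz, dx, dy, dz, claw
```

Request:
carry_out:
  series:
    - {"wz": 1, "claw": 0.6}
    - {"wz": 1, "claw": 0.6}
    - {"wz": 1, "claw": 0.6}
    - {"wz": 1, "claw": 0.6}
    - {"wz": 1, "claw": 0.6}
    - {"wz": 1, "claw": 0.6}
    - {"wz": 1, "claw": 0.6}
    - {"wz": 1, "claw": 0.6}

```text
invalid input at $.series[0]: expected keys wx, wy, wz, dx, dy, dz, claw
```

Request:
carry_out:
  series:
    - {"wz": 0.8, "claw": 0.6}
    - {"claw": 0.6}

```text
invalid input at $.series[0]: expected keys wx, wy, wz, dx, dy, dz, claw
```

Request:
carry_out:
  series:
    - {"wx": 0, "wy": 0, "wz": 1, "dx": 0, "dy": 0, "dz": 0, "claw": 0.6}
    - {"wx": 0, "wy": 0, "wz": 1, "dx": 0, "dy": 0, "dz": 0, "claw": 0.6}
    - {"wx": 0, "wy": 0, "wz": 1, "dx": 0, "dy": 0, "dz": 0, "claw": 0.6}
    - {"wx": 0, "wy": 0, "wz": 1, "dx": 0, "dy": 0, "dz": 0, "claw": 0.6}
    - {"wx": 0, "wy": 0, "wz": 1, "dx": 0, "dy": 0, "dz": 0, "claw": 0.6}
    - {"wx": 0, "wy": 0, "wz": 1, "dx": 0, "dy": 0, "dz": 0, "claw": 0.6}
    - {"wx": 0, "wy": 0, "wz": 1, "dx": 0, "dy": 0, "dz": 0, "claw": 0.6}
    - {"wx": 0, "wy": 0, "wz": 1, "dx": 0, "dy": 0, "dz": 0, "claw": 0.6}

```text
time: 0.9
tcp_pos: [0.2342, 0.6059, 0.1889]
ee_rot: [-3.141, 0.001, 2.211]
contact_force: [0.2, -0.0, -0.1]
opening: 0.0528
grasp_force: 0.0
```

Request:
carry_out:
  series:
    - {"wx": 0, "wy": 0, "wz": 1, "dx": 0, "dy": 0, "dz": 0, "claw": 0.6}
    - {"wx": 0, "wy": 0, "wz": 1, "dx": 0, "dy": 0, "dz": 0, "claw": 0.6}
    - {"wx": 0, "wy": 0, "wz": 1, "dx": 0, "dy": 0, "dz": 0, "claw": 0.6}
    - {"wx": 0, "wy": 0, "wz": 1, "dx": 0, "dy": 0, "dz": 0, "claw": 0.6}
    - {"wx": 0, "wy": 0, "wz": 1, "dx": 0, "dy": 0, "dz": 0, "claw": 0.6}
    - {"wx": 0, "wy": 0, "wz": 1, "dx": 0, "dy": 0, "dz": 0, "claw": 0.6}
    - {"wx": 0, "wy": 0, "wz": 1, "dx": 0, "dy": 0, "dz": 0, "claw": 0.6}
    - {"wx": 0, "wy": 0, "wz": 1, "dx": 0, "dy": 0, "dz": 0, "claw": 0.6}

```text
time: 1.7
tcp_pos: [0.2342, 0.6059, 0.1889]
ee_rot: [-3.141, 0.001, 1.653]
contact_force: [-0.0, 0.0, -0.3]
opening: 0.0522
grasp_force: 0.0
```

Request:
carry_out:
  series:
    - {"wx": 0, "wy": 0, "wz": 0.8, "dx": 0, "dy": 0, "dz": 0, "claw": 0.6}
    - {"wx": 0, "wy": 0, "wz": 0, "dx": -0.4, "dy": 0.2, "dz": 0, "claw": 0.6}
    - {"wx": 0, "wy": 0, "wz": 0, "dx": -0.8, "dy": 0.4, "dz": 0, "claw": 0.6}
    - {"wx": 0, "wy": 0, "wz": 0, "dx": -0.8, "dy": 0.4, "dz": 0, "claw": 0.6}
    - {"wx": 0, "wy": 0, "wz": 0, "dx": -0.8, "dy": 0.4, "dz": 0, "claw": 0.6}
    - {"wx": 0, "wy": 0, "wz": 0, "dx": -0.8, "dy": 0.4, "dz": 0, "claw": 0.6}

```text
time: 2.3
tcp_pos: [0.3109, 0.4628, 0.1891]
ee_rot: [-3.141, 0.001, 1.6]
contact_force: [0.2, -0.3, -0.4]
opening: 0.0522
grasp_force: 0.0
```

Request:
carry_out:
  series:
    - {"wx": 0, "wy": 0, "wz": 0, "dx": -0.8, "dy": 0.4, "dz": 0, "claw": 0.6}
    - {"wx": 0, "wy": 0, "wz": 0, "dx": -0.8, "dy": 0.4, "dz": 0, "claw": 0.6}
    - {"wx": 0, "wy": 0, "wz": 0, "dx": -0.8, "dy": 0.4, "dz": 0, "claw": 0.6}
    - {"wx": 0, "wy": 0, "wz": 0, "dx": -0.8, "dy": 0.4, "dz": 0, "claw": 0.6}
    - {"wx": 0, "wy": 0, "wz": 0, "dx": -0.8, "dy": 0.4, "dz": 0, "claw": 0.6}
    - {"wx": 0, "wy": 0, "wz": 0, "dx": -0.5, "dy": 0.3, "dz": 0, "claw": 0.6}
    - {"wx": 0, "wy": 0, "wz": 0, "dx": 0, "dy": 0, "dz": 0, "claw": 0.6}

```text
time: 3.0
tcp_pos: [0.4099, 0.2832, 0.1895]
ee_rot: [3.141, 0.001, 1.593]
contact_force: [0.3, 0.0, -0.3]
opening: 0.052
grasp_force: 0.0
```

Run:
```python
from h import *
s=observe();print(s['tcp_pos'],s['ee_rot'])
cap('wrist','w1')
for u,v in [(230,150),(280,150),(320,140),(230,137),(280,137),(280,130),(230,110),(280,110),(320,110),(280,85),(280,78)]: print(u,v,w('top1',u,v))
```

```text
[0.40988083 0.28323216 0.18948997] [3.14105781e+00 1.02807770e-03 1.59318540e+00]
230 150 [ 0.697   0.0701 -0.0015]
280 150 [ 0.6958 -0.061  -0.0017]
320 140 [ 7.214e-01 -1.659e-01  3.000e-04]
230 137 [ 1.0456  0.1938 -0.88  ]
280 137 [ 1.044  -0.054  -0.8824]
280 130 [ 0.9683 -0.0566 -0.5832]
230 110 [ 1.0552  0.1528 -0.5749]
280 110 [ 1.0543 -0.0571 -0.5783]
320 110 [ 1.0508 -0.2243 -0.5744]
280 85 [ 1.1665 -0.0576 -0.5787]
280 78 [ 0.9123 -0.0618 -0.0304]
```

View pics/w1.png

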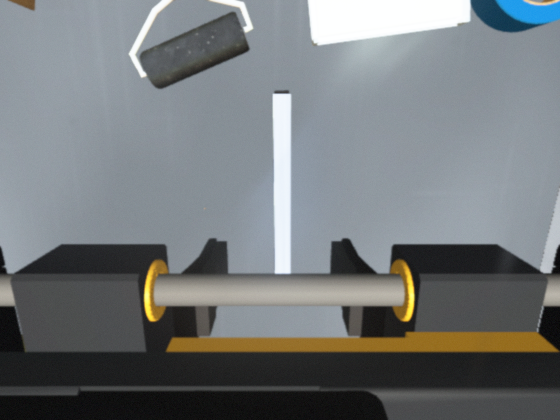

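Run:
```python
from h import *
for u,v in [(282,91),(274,97),(291,97),(274,262),(291.5,262)]: print(w('w1',u,v,.018))
```

```text
[0.4117 0.3747 0.018 ]
[0.4038 0.3688 0.018 ]
[0.421  0.3692 0.018 ]
[0.407  0.1878 0.018 ]
[0.4271 0.1882 0.018 ]
```

Request:
carry_out:
  series:
    - {"wx": 0, "wy": 0, "wz": 0, "dx": -0.45, "dy": 0.12, "dz": 0.4, "claw": 0.6}
    - {"wx": 0, "wy": 0, "wz": 0, "dx": 0, "dy": 0, "dz": 0.9, "claw": 0.6}
    - {"wx": 0, "wy": 0, "wz": 0, "dx": 0, "dy": 0, "dz": 0.9, "claw": 0.6}
    - {"wx": 0, "wy": 0, "wz": 0, "dx": 0, "dy": 0, "dz": 0.9, "claw": 0.6}
    - {"wx": 0, "wy": 0, "wz": 0, "dx": 0, "dy": 0, "dz": 0.8, "claw": 0.6}
    - {"wx": 0, "wy": 0, "wz": 0, "dx": 0, "dy": 0, "dz": 0.5, "claw": 0.6}
    - {"wx": 0, "wy": 0, "wz": 0, "dx": 0, "dy": 0, "dz": 0.2, "claw": 0.6}
    - {"wx": 0, "wy": 0, "wz": 0, "dx": 0, "dy": 0, "dz": 0, "claw": 0.6}

```text
time: 3.85
tcp_pos: [0.4118, 0.2697, 0.0046]
ee_rot: [-3.14, 0.001, 1.601]
contact_force: [1.0, 0.1, -0.3]
opening: 0.0521
grasp_force: 0.0
```

Request:
carry_out:
  series:
    - {"wx": 0, "wy": 0, "wz": 0, "dx": 0, "dy": 0, "dz": 0, "claw": 0}
    - {"wx": 0, "wy": 0, "wz": 0, "dx": 0, "dy": 0, "dz": 0, "claw": 0}
    - {"wx": 0, "wy": 0, "wz": 0, "dx": 0, "dy": 0, "dz": 0, "claw": 0}
    - {"wx": 0, "wy": 0, "wz": 0, "dx": 0, "dy": 0, "dz": 0, "claw": 0}
    - {"wx": 0, "wy": 0, "wz": 0, "dx": 0, "dy": 0, "dz": 0, "claw": 0}
    - {"wx": 0, "wy": 0, "wz": 0, "dx": 0, "dy": 0, "dz": 0, "claw": 0}

```text
time: 4.45
tcp_pos: [0.4132, 0.2694, 0.0058]
ee_rot: [3.141, -0.0, 1.6]
contact_force: [-0.4, 0.1, -0.1]
opening: 0.0126
grasp_force: 0.0
```

Run:
```python
from h import *
s=observe();print(s['opening'],s['grasp_force'])
cap('wrist','w2');p,_=cap('top','top2')
cv2.imwrite('pics/c2.png',np.hstack([cv2.resize(cv2.imread('pics/w2.png'),(400,300)),cv2.resize(p[220:310,80:200],(400,300),interpolation=cv2.INTER_CUBIC)]))
```

```text
0.012612895543038159 0.0
```

View pics/c2.png

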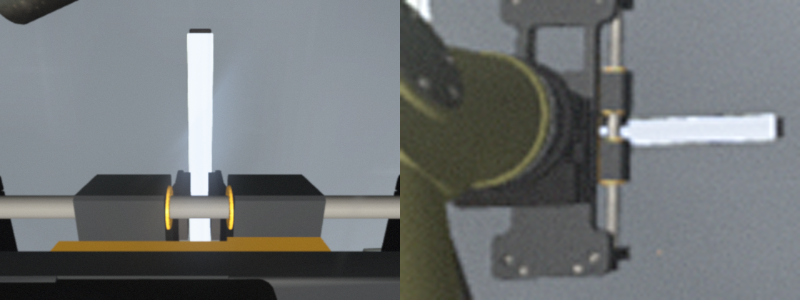

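Request:
carry_out:
  series:
    - {"wx": 0, "wy": 0, "wz": 0, "dx": 0, "dy": 0, "dz": 0, "claw": 0}
    - {"wx": 0, "wy": 0, "wz": 0, "dx": 0, "dy": 0, "dz": 0, "claw": 0}
    - {"wx": 0, "wy": 0, "wz": 0, "dx": 0, "dy": 0, "dz": 0, "claw": 0}
    - {"wx": 0, "wy": 0, "wz": 0, "dx": 0, "dy": 0, "dz": 0, "claw": 0}

```text
time: 4.95
tcp_pos: [0.413, 0.2693, 0.0055]
ee_rot: [-3.142, 0.0, 1.6]
contact_force: [-0.7, -0.6, 0.5]
opening: 0.0005
grasp_force: 0.0
```

Run:
```python
from h import *
s=observe();print({k:np.round(v,3) for k,v in s.items()})
p,_=cap('wrist','w3')
cv2.imwrite('pics/c3.png',cv2.resize(p[180:350,180:380],(800,600),interpolation=cv2.INTER_CUBIC))
# bar centreline now
for u,v in [(280,44),(267,50),(294,50),(264,235),(297,235)]: print(w('w3',u,v,.018), w('w3',u,v))
```

```text
{'time': np.float64(4.95), 'joint_pos': array([-0.942,  0.17 ,  0.334,  2.045, -0.069,  0.937, -0.542]), 'qvel': array([0.001, 0.001, 0.   , 0.   , 0.   , 0.001, 0.   ]), 'tau': array([ 1.0000e-03, -3.3257e+01,  1.7230e+00, -2.5691e+01, -5.7000e-02,
       -7.0000e-03, -0.0000e+00]), 'tcp_pos': array([0.413, 0.269, 0.006]), 'ee_rot': array([-3.142,  0.   ,  1.6  ]), 'contact_force': array([-0.689, -0.554,  0.545]), 'torque': array([-0.079,  0.039, -0.06 ]), 'grasp_force': np.float64(0.0), 'opening': np.float64(0.0)}
[0.4111 0.373  0.018 ] [0.4111 0.3734 0.0157]
[0.4049 0.3702 0.018 ] [0.4049 0.3703 0.0173]
[0.418  0.3706 0.018 ] [0.418  0.3707 0.0174]
[0.4051 0.2746 0.018 ] [0.405  0.2737 0.0154]
[0.4235 0.2752 0.018 ] [4.247e-01 2.687e-01 3.000e-04]
```

View pics/c3.png

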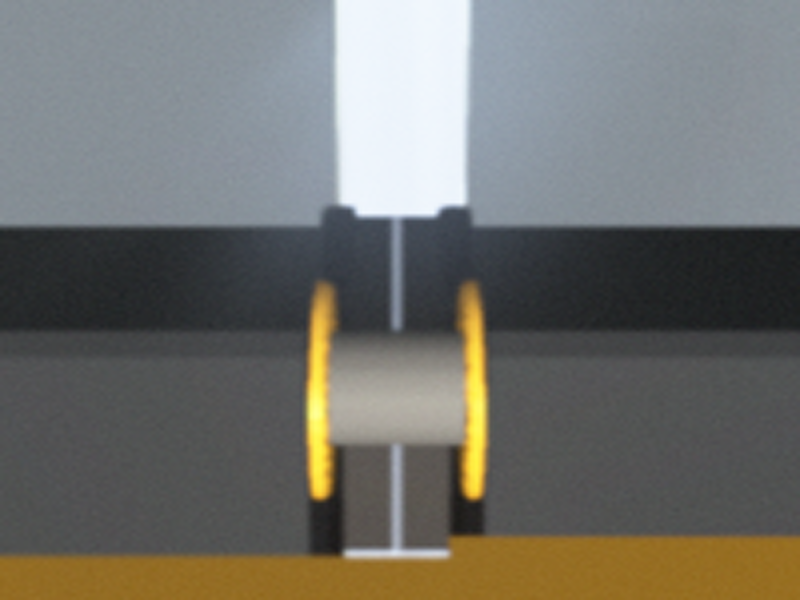

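Run:
```python
from h import *
for v in range(225,350,8): print(v,[list(w('w3',u,v)) for u in (266,272,279,285,291)])
```

```text
225 [[np.float64(0.406), np.float64(0.2802), np.float64(0.0168)], [np.float64(0.4094), np.float64(0.2807), np.float64(0.0181)], [np.float64(0.4133), np.float64(0.2806), np.float64(0.0174)], [np.float64(0.4166), np.float64(0.281), np.float64(0.0186)], [np.float64(0.42), np.float64(0.2808), np.float64(0.0175)]]
233 [[np.float64(0.4061), np.float64(0.2756), np.float64(0.0172)], [np.float64(0.4095), np.float64(0.2758), np.float64(0.0176)], [np.float64(0.4134), np.float64(0.2754), np.float64(0.0163)], [np.float64(0.4168), np.float64(0.2757), np.float64(0.0169)], [np.float64(0.4201), np.float64(0.2759), np.float64(0.0171)]]
241 [[np.float64(0.4069), np.float64(0.2805), np.float64(0.0422)], [np.float64(0.4098), np.float64(0.2788), np.float64(0.0376)], [np.float64(0.4133), np.float64(0.2795), np.float64(0.0391)], [np.float64(0.4163), np.float64(0.2795), np.float64(0.039)], [np.float64(0.4191), np.float64(0.2807), np.float64(0.0418)]]
249 [[np.float64(0.4073), np.float64(0.2803), np.float64(0.0517)], [np.float64(0.41), np.float64(0.2794), np.float64(0.0495)], [np.float64(0.4133), np.float64(0
[... 3208 characters left out ...]
4(0.0874)], [np.float64(0.4182), np.float64(0.2632), np.float64(0.0875)]]
337 [[np.float64(0.4099), np.float64(0.2927), np.float64(0.1329)], [np.float64(0.4112), np.float64(0.2938), np.float64(0.1345)], [np.float64(0.4128), np.float64(0.2934), np.float64(0.1338)], [np.float64(0.4141), np.float64(0.2932), np.float64(0.1334)], [np.float64(0.4154), np.float64(0.2937), np.float64(0.1342)]]
345 [[np.float64(0.41), np.float64(0.2935), np.float64(0.1368)], [np.float64(0.4113), np.float64(0.293), np.float64(0.1361)], [np.float64(0.4128), np.float64(0.2935), np.float64(0.1367)], [np.float64(0.4141), np.float64(0.2931), np.float64(0.1361)], [np.float64(0.4153), np.float64(0.2936), np.float64(0.1367)]]
```

Run:
```python
from h import *
def cloud(f):
    q=np.load('pics/'+f+'.npz');K,E,d=q['K'],q['E'],q['d'];v,u=np.mgrid[:420,:560]
    r=np.linalg.inv(K)@np.stack([u.ravel(),v.ravel(),np.ones(u.size)]);P=np.linalg.inv(E)@np.vstack([r*d.ravel(),np.ones(u.size)])
    P=P[:3].T; P[d.ravel()==0]=9; return P.reshape(420,560,3)
P=cloud('w1')
for u in (200,210,215,220,340,345,350,360): print(u,[(v,*P[v,u].round(3)) for v in range(236,340,10)][:8])
p,_=cap('scene','s2')
P=cloud('s2');m=(abs(P[...,0]-.413)<.03)&(abs(P[...,1]-.27)<.03)&(P[...,2]>.003)&(P[...,2]<.12)
v,u=np.where(m);print(u.min(),u.max(),v.min(),v.max())
u0,v0=int(u.mean())-40,int(v.mean())-25
cv2.imwrite('pics/c4.png',cv2.resize(p[v0:v0+60,u0:u0+80],(800,600),interpolation=cv2.INTER_CUBIC));print(u0,v0)
```

```text
200 [(236, np.float64(0.319), np.float64(0.21), np.float64(-0.002)), (246, np.float64(0.318), np.float64(0.198), np.float64(-0.001)), (256, np.float64(0.376), np.float64(0.294), np.float64(0.244)), (266, np.float64(0.378), np.float64(0.294), np.float64(0.255)), (276, np.float64(0.39), np.float64(0.316), np.float64(0.307)), (286, np.float64(0.39), np.float64(0.314), np.float64(0.308)), (296, np.float64(0.391), np.float64(0.313), np.float64(0.31)), (306, np.float64(0.381), np.float64(0.286), np.float64(0.271))]
210 [(236, np.float64(0.331), np.float64(0.211), np.float64(-0.0)), (246, np.float64(0.378), np.float64(0.294), np.float64(0.233)), (256, np.float64(0.379), np.float64(0.292), np.float64(0.241)), (266, np.float64(0.381), np.float64(0.293), np.float64(0.252)), (276, np.float64(0.393), np.float64(0.316), np.float64(0.307)), (286, np.float64(0.393), np.float64(0.314), np.float64(0.308)), (296, np.float64(0.393), np.float64(0.312), np.float64(0.309)), (306, np.float64(0.384), np.float64(0.284), np.float64(0.267))]
215 [(236, np.float64(0.337), np.float64(0.212), np.float64(0.001)), 
[... 2334 characters left out ...]
 np.float64(0.316), np.float64(0.309)), (296, np.float64(0.427), np.float64(0.313), np.float64(0.309)), (306, np.float64(0.436), np.float64(0.287), np.float64(0.271))]
360 [(236, np.float64(0.508), np.float64(0.215), np.float64(0.0)), (246, np.float64(0.509), np.float64(0.202), np.float64(0.0)), (256, np.float64(0.51), np.float64(0.189), np.float64(-0.001)), (266, np.float64(0.443), np.float64(0.295), np.float64(0.255)), (276, np.float64(0.43), np.float64(0.317), np.float64(0.306)), (286, np.float64(0.429), np.float64(0.316), np.float64(0.309)), (296, np.float64(0.429), np.float64(0.313), np.float64(0.31)), (306, np.float64(0.44), np.float64(0.287), np.float64(0.271))]
121 157 163 204
98 159
```

View pics/c4.png

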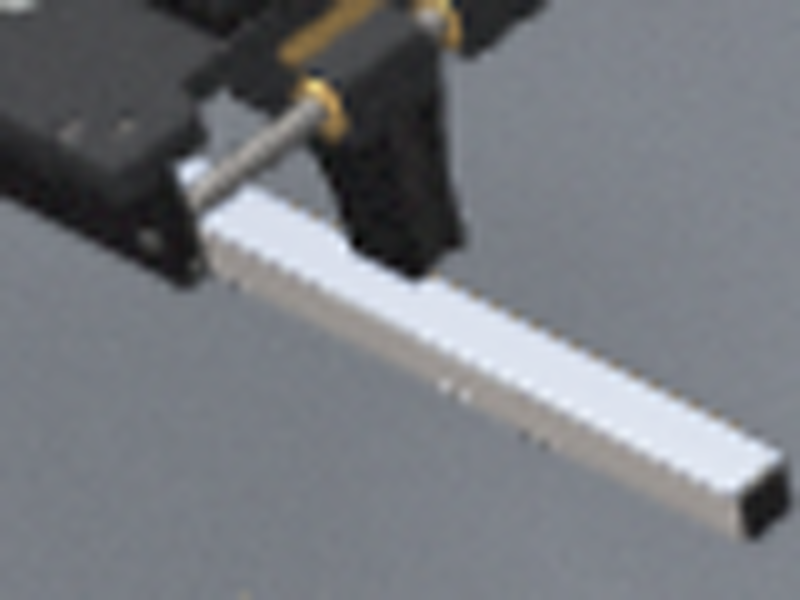

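Request:
carry_out:
  series:
    - {"wx": 0, "wy": 0, "wz": 0, "dx": 0, "dy": 0, "dz": 0, "claw": 0.5}
    - {"wx": 0, "wy": 0, "wz": 0, "dx": 0, "dy": 0, "dz": 0, "claw": 0.5}
    - {"wx": 0, "wy": 0, "wz": 0, "dx": -0.1, "dy": 0.04, "dz": 0, "claw": 0.5}
    - {"wx": 0, "wy": 0, "wz": 0, "dx": 0, "dy": 0, "dz": 0, "claw": 0.5}
    - {"wx": 0, "wy": 0, "wz": 0, "dx": 0, "dy": 0, "dz": 0, "claw": 0.5}
    - {"wx": 0, "wy": 0, "wz": 0, "dx": 0, "dy": 0, "dz": 0.1, "claw": 0.5}
    - {"wx": 0, "wy": 0, "wz": 0, "dx": 0, "dy": 0, "dz": 0.15, "claw": 0.5}

```text
time: 5.75
tcp_pos: [0.415, 0.2657, -0.0045]
ee_rot: [3.141, -0.001, 1.6]
contact_force: [0.3, 1.0, 0.4]
opening: 0.0419
grasp_force: 0.0
```

Request:
carry_out:
  series:
    - {"wx": 0, "wy": 0, "wz": 0, "dx": 0, "dy": 0, "dz": 0.15, "claw": 0.5}
    - {"wx": 0, "wy": 0, "wz": 0, "dx": 0, "dy": 0, "dz": 0.15, "claw": 0.5}
    - {"wx": 0, "wy": 0, "wz": 0, "dx": 0, "dy": 0, "dz": 0.1, "claw": 0.5}
    - {"wx": 0, "wy": 0, "wz": 0, "dx": 0, "dy": 0, "dz": 0, "claw": 0.5}

```text
time: 6.15
tcp_pos: [0.4142, 0.265, -0.0213]
ee_rot: [-3.14, 0.001, 1.6]
contact_force: [0.0, -0.1, 0.6]
opening: 0.0432
grasp_force: 0.0
```

Request:
carry_out:
  series:
    - {"wx": 0, "wy": 0, "wz": 0, "dx": 0, "dy": 0, "dz": 0.05, "claw": 0.5}
    - {"wx": 0, "wy": 0, "wz": 0, "dx": 0, "dy": 0, "dz": 0.05, "claw": 0.5}
    - {"wx": 0, "wy": 0, "wz": 0, "dx": 0, "dy": 0, "dz": 0, "claw": 0.5}

```text
time: 6.45
tcp_pos: [0.4147, 0.2654, -0.0245]
ee_rot: [-3.142, 0.0, 1.6]
contact_force: [-0.5, -0.2, 0.0]
opening: 0.0438
grasp_force: 0.0
```

Request:
carry_out:
  series:
    - {"wx": 0, "wy": 0, "wz": 0, "dx": 0, "dy": 0, "dz": 0, "claw": 0}
    - {"wx": 0, "wy": 0, "wz": 0, "dx": 0, "dy": 0, "dz": 0, "claw": 0}
    - {"wx": 0, "wy": 0, "wz": 0, "dx": 0, "dy": 0, "dz": 0, "claw": 0}
    - {"wx": 0, "wy": 0, "wz": 0, "dx": 0, "dy": 0, "dz": 0, "claw": 0}
    - {"wx": 0, "wy": 0, "wz": 0, "dx": 0, "dy": 0, "dz": 0, "claw": 0}
    - {"wx": 0, "wy": 0, "wz": 0, "dx": 0, "dy": 0, "dz": 0, "claw": 0}

```text
time: 7.05
tcp_pos: [0.4147, 0.2654, -0.0244]
ee_rot: [-3.142, -0.0, 1.6]
contact_force: [-0.8, 0.2, 1.2]
opening: 0.0177
grasp_force: 30.0
```

Request:
carry_out:
  series:
    - {"wx": 0, "wy": 0, "wz": 0, "dx": 0, "dy": 0, "dz": -0.2, "claw": 0}
    - {"wx": 0, "wy": 0, "wz": 0, "dx": 0, "dy": 0, "dz": -0.4, "claw": 0}
    - {"wx": 0, "wy": 0, "wz": -0.34, "dx": 0, "dy": 0, "dz": -0.5, "claw": 0}
    - {"wx": 0, "wy": 0, "wz": -0.34, "dx": 0, "dy": 0, "dz": -0.5, "claw": 0}
    - {"wx": 0, "wy": 0, "wz": 0, "dx": 0, "dy": 0, "dz": -0.4, "claw": 0}
    - {"wx": 0, "wy": 0, "wz": 0, "dx": 0, "dy": 0, "dz": 0, "claw": 0}

```text
time: 7.65
tcp_pos: [0.4165, 0.2666, 0.0581]
ee_rot: [3.138, -0.003, 1.647]
contact_force: [-0.3, -0.3, -1.5]
opening: 0.0175
grasp_force: 30.0
```

Request:
carry_out:
  series:
    - {"wx": 0, "wy": 0, "wz": 0, "dx": -0.3, "dy": 0.28, "dz": 0, "claw": 0}
    - {"wx": 0, "wy": 0, "wz": 0, "dx": -0.7, "dy": 0.65, "dz": 0, "claw": 0}
    - {"wx": 0, "wy": 0, "wz": 0, "dx": -0.9, "dy": 0.84, "dz": 0, "claw": 0}
    - {"wx": 0, "wy": 0, "wz": 0, "dx": -0.9, "dy": 0.84, "dz": 0, "claw": 0}
    - {"wx": 0, "wy": 0, "wz": 0, "dx": -0.9, "dy": 0.84, "dz": 0, "claw": 0}
    - {"wx": 0, "wy": 0, "wz": 0, "dx": -0.8, "dy": 0.75, "dz": 0, "claw": 0}
    - {"wx": 0, "wy": 0, "wz": 0, "dx": -0.5, "dy": 0.47, "dz": 0, "claw": 0}
    - {"wx": 0, "wy": 0, "wz": 0, "dx": 0, "dy": 0, "dz": 0, "claw": 0}

```text
time: 8.45
tcp_pos: [0.6184, 0.0745, 0.0546]
ee_rot: [3.141, 0.004, 1.641]
contact_force: [-0.0, -0.2, -2.1]
opening: 0.0175
grasp_force: 30.0
```

Run:
```python
from h import *
s=observe();print({k:np.round(s[k],4) for k in ('tcp_pos','ee_rot','opening','grasp_force')})
a,_=cap('wrist','w5');b,_=cap('top','t5')
cv2.imwrite('pics/c5.png',np.hstack([cv2.resize(a,(400,300)),cv2.resize(b[140:215,160:260],(400,300),interpolation=cv2.INTER_CUBIC)]))
for v in range(240,275,6): print(v,w('w3',215,v),w('w3',350,v))
```

```text
{'tcp_pos': array([0.6184, 0.0745, 0.0546]), 'ee_rot': array([3.141 , 0.0041, 1.6406]), 'opening': np.float64(0.0175), 'grasp_force': np.float64(29.999)}
240 [0.3744 0.2641 0.0007] [4.575e-01 2.662e-01 1.000e-04]
246 [0.3954 0.3068 0.1145] [0.4312 0.3079 0.1147]
252 [0.3961 0.3067 0.1183] [0.4306 0.3076 0.1181]
258 [0.3968 0.3069 0.1224] [0.4298 0.3077 0.1221]
264 [0.3977 0.3075 0.127 ] [0.429  0.3078 0.1258]
270 [0.3979 0.3068 0.1286] [0.4284 0.3077 0.1289]
```

View pics/c5.png

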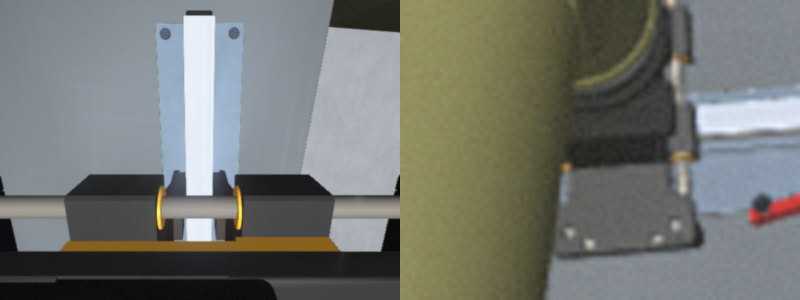

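Run:
```python
from h import *
p=cv2.imread('pics/w5.png');d=np.load('pics/w5.npz')['d']
hsv=cv2.cvtColor(p,cv2.COLOR_BGR2HSV)
for v in (60,100,140,180,220):
    g=p[v].astype(int); m=(hsv[v,:,1]>45)&(np.abs(np.arange(560)-280)<90)   # bluish plate
    b=(g.min(1)>200)&(np.abs(np.arange(560)-280)<40)
    i=np.where(m)[0];j=np.where(b)[0]
    if len(i) and len(j): print(v,i.min(),i.max(),j.min(),j.max(),w('w5',(i.min()+i.max())/2,v,.006),w('w5',i.min(),v,.006)[0],w('w5',i.max(),v,.006)[0],'bar',w('w5',(j.min()+j.max())/2,v,.097), w('w5',(j.min()+j.max())/2,v)[2])
print([w('w5',*q,.006) for q in((220,34),(337,35),(278.5,34.5))], w('w5',279,15,.094))
```

```text
60 220 339 257 299 [0.6122 0.1785 0.006 ] 0.5735 0.6509 bar [0.6121 0.1669 0.097 ] 0.0955
100 222 337 258 299 [0.6139 0.1536 0.006 ] 0.5754 0.6525 bar [0.6134 0.1513 0.097 ] 0.0959
140 224 336 259 298 [0.6161 0.1271 0.006 ] 0.5775 0.6548 bar [0.6145 0.1348 0.097 ] 0.0956
180 226 335 259 297 [0.6185 0.0991 0.006 ] 0.5796 0.6573 bar [0.6155 0.1172 0.097 ] 0.0971
220 228 333 260 297 [0.6206 0.0691 0.006 ] 0.5819 0.6592 bar [0.617  0.0985 0.097 ] 0.0952
[array([0.5731, 0.1913, 0.006 ]), array([0.6479, 0.1959, 0.006 ]), array([0.6105, 0.1936, 0.006 ])] [0.6113 0.1841 0.094 ]
```

Request:
carry_out:
  series:
    - {"wx": 0, "wy": 0, "wz": -0.07, "dx": 0.1, "dy": 0.02, "dz": 0.3, "claw": 0}
    - {"wx": 0, "wy": 0, "wz": 0, "dx": 0, "dy": 0, "dz": 0.5, "claw": 0}
    - {"wx": 0, "wy": 0, "wz": 0, "dx": 0, "dy": 0, "dz": 0.4, "claw": 0}
    - {"wx": 0, "wy": 0, "wz": 0, "dx": 0, "dy": 0, "dz": 0.25, "claw": 0}
    - {"wx": 0, "wy": 0, "wz": 0, "dx": 0, "dy": 0, "dz": 0.15, "claw": 0}
    - {"wx": 0, "wy": 0, "wz": 0, "dx": 0, "dy": 0, "dz": 0.1, "claw": 0}
    - {"wx": 0, "wy": 0, "wz": 0, "dx": 0, "dy": 0, "dz": 0.05, "claw": 0}
    - {"wx": 0, "wy": 0, "wz": 0, "dx": 0, "dy": 0, "dz": 0, "claw": 0}

```text
time: 9.35
tcp_pos: [0.6171, 0.0843, -0.0142]
ee_rot: [3.141, -0.0, 1.652]
contact_force: [-0.6, -0.4, -1.0]
opening: 0.0176
grasp_force: 30.0
```

Request:
carry_out:
  series:
    - {"wx": 0, "wy": 0, "wz": 0, "dx": 0, "dy": 0, "dz": 0.02, "claw": 0}
    - {"wx": 0, "wy": 0, "wz": 0, "dx": 0, "dy": 0, "dz": 0.02, "claw": 0}
    - {"wx": 0, "wy": 0, "wz": 0, "dx": 0, "dy": 0, "dz": 0, "claw": 0}

```text
time: 9.65
tcp_pos: [0.617, 0.0844, -0.0158]
ee_rot: [3.141, -0.0, 1.652]
contact_force: [0.8, -0.3, -0.5]
opening: 0.0175
grasp_force: 30.0
```

Run:
```python
from h import *
s=observe();print({k:np.round(s[k],4) for k in ('tcp_pos','ee_rot','opening','grasp_force','contact_force')})
a,_=cap('wrist','w6')
g=cv2.cvtColor(a,cv2.COLOR_BGR2HSV)
for v in (60,100,140,180,220):
    m=(g[v,:,1]>45)&(abs(np.arange(560)-280)<90); b=(a[v].min(1)>200)&(abs(np.arange(560)-280)<40)
    i=np.where(m)[0];j=np.where(b)[0]
    if len(i) and len(j): print(v,i.min(),i.max(),j.min(),j.max(),w('w6',i.min(),v,.006),w('w6',i.max(),v,.006),'bar',w('w6',j.min(),v,.024),w('w6',j.max(),v,.024),w('w6',280,v)[2])
```

```text
{'tcp_pos': array([ 0.617 ,  0.0844, -0.0158]), 'ee_rot': array([ 3.1412e+00, -2.0000e-04,  1.6522e+00]), 'opening': np.float64(0.0175), 'grasp_force': np.float64(29.9997), 'contact_force': array([ 0.8296, -0.3252, -0.5125])}
60 200 367 257 299 [0.5733 0.1764 0.006 ] [0.6506 0.1826 0.006 ] bar [0.6009 0.1763 0.024 ] [0.6183 0.1777 0.024 ] 0.0247
100 202 365 258 299 [0.5746 0.1587 0.006 ] [0.6523 0.1649 0.006 ] bar [0.6023 0.1604 0.024 ] [0.6198 0.1618 0.024 ] 0.0259
140 204 362 259 298 [0.576  0.1399 0.006 ] [0.6535 0.1461 0.006 ] bar [0.6038 0.1436 0.024 ] [0.621 0.145 0.024] 0.0258
180 207 359 259 297 [0.578  0.1199 0.006 ] [0.6549 0.1261 0.006 ] bar [0.605  0.1257 0.024 ] [0.6223 0.1271 0.024 ] 0.0256
220 209 357 260 297 [0.5796 0.0987 0.006 ] [0.6569 0.1049 0.006 ] bar [0.6067 0.1067 0.024 ] [0.6241 0.108  0.024 ] 0.0253
```

Request:
carry_out:
  series:
    - {"wx": 0, "wy": 0, "wz": 0, "dx": 0, "dy": 0.04, "dz": 0.02, "claw": 0}
    - {"wx": 0, "wy": 0, "wz": 0, "dx": -0.1, "dy": 0, "dz": 0.0, "claw": 0}
    - {"wx": 0, "wy": 0, "wz": 0, "dx": -0.2, "dy": 0, "dz": 0, "claw": 0}
    - {"wx": 0, "wy": 0, "wz": 0, "dx": -0.2, "dy": 0, "dz": 0, "claw": 0}
    - {"wx": 0, "wy": 0, "wz": 0, "dx": -0.2, "dy": 0, "dz": 0, "claw": 0}
    - {"wx": 0, "wy": 0, "wz": 0, "dx": -0.2, "dy": 0, "dz": 0, "claw": 0}
    - {"wx": 0, "wy": 0, "wz": 0, "dx": -0.2, "dy": 0, "dz": 0, "claw": 0}
    - {"wx": 0, "wy": 0, "wz": 0, "dx": 0, "dy": 0, "dz": 0, "claw": 0}

```text
time: 10.5
tcp_pos: [0.6221, 0.0382, -0.0167]
ee_rot: [3.141, 0.001, 1.65]
contact_force: [-0.5, 1.0, -1.3]
opening: 0.0181
grasp_force: 30.0
```

Request:
carry_out:
  series:
    - {"wx": 0, "wy": 0, "wz": 0, "dx": -0.2, "dy": 0, "dz": 0, "claw": 0}
    - {"wx": 0, "wy": 0, "wz": 0, "dx": -0.25, "dy": 0, "dz": 0.0, "claw": 0}
    - {"wx": 0, "wy": 0, "wz": 0, "dx": -0.25, "dy": 0, "dz": 0, "claw": 0}
    - {"wx": 0, "wy": 0, "wz": 0, "dx": -0.25, "dy": 0, "dz": 0, "claw": 0}
    - {"wx": 0, "wy": 0, "wz": 0, "dx": -0.25, "dy": 0, "dz": 0, "claw": 0}
    - {"wx": 0, "wy": 0, "wz": 0, "dx": -0.2, "dy": 0, "dz": 0, "claw": 0}
    - {"wx": 0, "wy": 0, "wz": 0, "dx": 0, "dy": 0, "dz": 0, "claw": 0}

```text
time: 11.2
tcp_pos: [0.6266, -0.0175, -0.0167]
ee_rot: [3.141, 0.001, 1.65]
contact_force: [0.4, -0.4, -2.0]
opening: 0.0176
grasp_force: 30.0
```

Request:
carry_out:
  series:
    - {"wx": 0, "wy": 0, "wz": 0, "dx": 0, "dy": 0, "dz": 0, "claw": 0.35}
    - {"wx": 0, "wy": 0, "wz": 0, "dx": 0, "dy": 0, "dz": 0, "claw": 0.35}
    - {"wx": 0, "wy": 0, "wz": 0, "dx": 0, "dy": 0, "dz": 0, "claw": 0.35}
    - {"wx": 0, "wy": 0, "wz": 0, "dx": 0, "dy": 0, "dz": -0.2, "claw": 0.35}
    - {"wx": 0, "wy": 0, "wz": 0, "dx": 0, "dy": 0, "dz": -0.5, "claw": 0.35}
    - {"wx": 0, "wy": 0, "wz": 0, "dx": 0.3, "dy": 0, "dz": -0.4, "claw": 0}
    - {"wx": 0, "wy": 0, "wz": 0, "dx": 0.7, "dy": 0, "dz": 0, "claw": 0}
    - {"wx": 0, "wy": 0, "wz": 0, "dx": 0.8, "dy": 0, "dz": 0, "claw": 0}

```text
time: 12.0
tcp_pos: [0.6218, 0.0573, 0.0292]
ee_rot: [3.139, -0.0, 1.65]
contact_force: [1.0, 0.1, -0.7]
opening: 0.0139
grasp_force: 0.0
```

Request:
carry_out:
  series:
    - {"wx": 0, "wy": 0, "wz": 0, "dx": 0.8, "dy": 0, "dz": 0, "claw": 0}
    - {"wx": 0, "wy": 0, "wz": 0, "dx": 0.6, "dy": 0, "dz": 0, "claw": 0}
    - {"wx": 0, "wy": 0, "wz": 0, "dx": 0.3, "dy": 0, "dz": 0, "claw": 0}
    - {"wx": 0, "wy": 0, "wz": 0, "dx": 0, "dy": 0, "dz": 0, "claw": 0}

```text
time: 12.4
tcp_pos: [0.615, 0.1277, 0.0277]
ee_rot: [3.141, -0.001, 1.657]
contact_force: [-0.6, -0.4, 0.1]
opening: 0.0005
grasp_force: 0.0
```

Run:
```python
from h import *
s=observe();print({k:np.round(s[k],4) for k in ('tcp_pos','ee_rot','opening','contact_force')})
a,_=cap('wrist','w7');b,_=cap('top','t7');c,_=cap('scene','s7')
cv2.imwrite('pics/c7.png',np.hstack([cv2.resize(b[140:215,180:280],(400,300),interpolation=cv2.INTER_CUBIC),cv2.resize(c[150:240,200:320],(400,300),interpolation=cv2.INTER_CUBIC)]))
```

```text
{'tcp_pos': array([0.615 , 0.1277, 0.0277]), 'ee_rot': array([ 3.1409e+00, -1.4000e-03,  1.6566e+00]), 'opening': np.float64(0.0005), 'contact_force': array([-0.5925, -0.4063,  0.0514])}
```

View pics/c7.png

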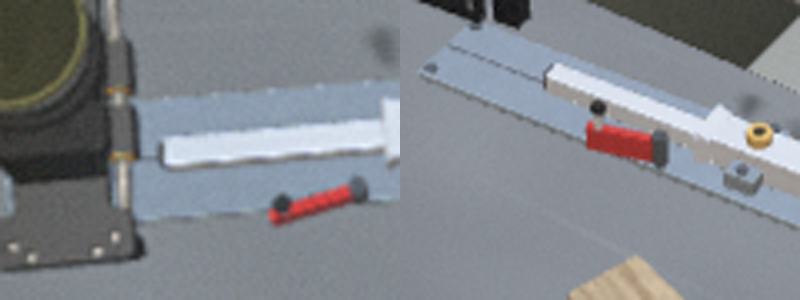

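Request:
carry_out:
  series:
    - {"wx": 0, "wy": 0, "wz": 0.05, "dx": 0, "dy": 0, "dz": 0.3, "claw": 0}
    - {"wx": 0, "wy": 0, "wz": 0.05, "dx": 0, "dy": 0, "dz": 0.5, "claw": 0}
    - {"wx": 0, "wy": 0, "wz": 0, "dx": 0, "dy": 0, "dz": 0.24, "claw": 0}
    - {"wx": 0, "wy": 0, "wz": 0, "dx": 0, "dy": 0, "dz": 0.1, "claw": 0}
    - {"wx": 0, "wy": 0, "wz": 0, "dx": -0.2, "dy": 0, "dz": 0, "claw": 0}
    - {"wx": 0, "wy": 0, "wz": 0, "dx": -0.2, "dy": 0, "dz": 0, "claw": 0}
    - {"wx": 0, "wy": 0, "wz": 0, "dx": -0.15, "dy": 0, "dz": 0, "claw": 0}
    - {"wx": 0, "wy": 0, "wz": 0, "dx": -0.15, "dy": 0, "dz": 0, "claw": 0}

```text
time: 13.35
tcp_pos: [0.6179, 0.0958, -0.0177]
ee_rot: [3.14, -0.001, 1.645]
contact_force: [-0.3, 0.7, -0.2]
opening: 0.0006
grasp_force: 0.6
```

Request:
carry_out:
  series:
    - {"wx": 0, "wy": 0, "wz": 0, "dx": -0.2, "dy": 0, "dz": 0, "claw": 0}
    - {"wx": 0, "wy": 0, "wz": 0, "dx": -0.2, "dy": 0, "dz": 0, "claw": 0}
    - {"wx": 0, "wy": 0, "wz": 0, "dx": -0.2, "dy": 0, "dz": 0, "claw": 0}
    - {"wx": 0, "wy": 0, "wz": 0, "dx": -0.2, "dy": 0, "dz": 0, "claw": 0}
    - {"wx": 0, "wy": 0, "wz": 0, "dx": -0.2, "dy": 0, "dz": 0, "claw": 0}
    - {"wx": 0, "wy": 0, "wz": 0, "dx": -0.2, "dy": 0, "dz": 0, "claw": 0}
    - {"wx": 0, "wy": 0, "wz": 0, "dx": -0.2, "dy": 0, "dz": 0, "claw": 0}
    - {"wx": 0, "wy": 0, "wz": 0, "dx": 0, "dy": 0, "dz": 0, "claw": 0}

```text
time: 14.15
tcp_pos: [0.6214, 0.0381, -0.0185]
ee_rot: [-3.141, 0.001, 1.643]
contact_force: [-0.1, -0.6, -0.7]
opening: 0.0001
grasp_force: 0.0
```

Request:
carry_out:
  series:
    - {"wx": 0, "wy": 0, "wz": 0, "dx": -0.2, "dy": 0.01, "dz": 0, "claw": 0}
    - {"wx": 0, "wy": 0, "wz": 0, "dx": -0.2, "dy": 0, "dz": 0, "claw": 0}
    - {"wx": 0, "wy": 0, "wz": 0, "dx": -0.2, "dy": 0, "dz": 0, "claw": 0}
    - {"wx": 0, "wy": 0, "wz": 0, "dx": -0.2, "dy": 0, "dz": 0, "claw": 0}
    - {"wx": 0, "wy": 0, "wz": 0, "dx": -0.2, "dy": 0, "dz": 0, "claw": 0}
    - {"wx": 0, "wy": 0, "wz": 0, "dx": -0.2, "dy": 0, "dz": 0, "claw": 0}
    - {"wx": 0, "wy": 0, "wz": 0, "dx": 0, "dy": 0, "dz": 0, "claw": 0}

```text
time: 14.85
tcp_pos: [0.6255, -0.0096, -0.0183]
ee_rot: [3.141, 0.001, 1.643]
contact_force: [0.0, -0.2, -0.6]
opening: 0.0002
grasp_force: 0.0
```

Request:
carry_out:
  series:
    - {"wx": 0, "wy": 0, "wz": 0, "dx": -0.05, "dy": 0, "dz": 0, "claw": 0}
    - {"wx": 0, "wy": 0, "wz": 0, "dx": -0.05, "dy": 0, "dz": 0, "claw": 0}
    - {"wx": 0, "wy": 0, "wz": 0, "dx": -0.05, "dy": 0, "dz": 0, "claw": 0}
    - {"wx": 0, "wy": 0, "wz": 0, "dx": -0.05, "dy": 0, "dz": 0, "claw": 0}
    - {"wx": 0, "wy": 0, "wz": 0, "dx": -0.05, "dy": 0, "dz": 0, "claw": 0}
    - {"wx": 0, "wy": 0, "wz": 0, "dx": 0, "dy": 0, "dz": 0, "claw": 0}

```text
time: 15.45
tcp_pos: [0.6262, -0.0176, -0.0184]
ee_rot: [3.141, 0.0, 1.645]
contact_force: [0.2, 1.5, 0.3]
opening: 0.0004
grasp_force: 0.1
```

Request:
carry_out:
  series:
    - {"wx": 0, "wy": 0, "wz": 0, "dx": -0.04, "dy": 0, "dz": 0, "claw": 0}
    - {"wx": 0, "wy": 0, "wz": 0, "dx": -0.04, "dy": 0, "dz": 0, "claw": 0}
    - {"wx": 0, "wy": 0, "wz": 0, "dx": -0.04, "dy": 0, "dz": 0, "claw": 0}
    - {"wx": 0, "wy": 0, "wz": 0, "dx": -0.04, "dy": 0, "dz": 0, "claw": 0}
    - {"wx": 0, "wy": 0, "wz": 0, "dx": -0.04, "dy": 0, "dz": 0, "claw": 0}
    - {"wx": 0, "wy": 0, "wz": 0, "dx": 0, "dy": 0, "dz": 0, "claw": 0}

```text
time: 16.05
tcp_pos: [0.6267, -0.0258, -0.0184]
ee_rot: [3.142, 0.0, 1.645]
contact_force: [-0.2, 0.6, 0.2]
opening: 0.0003
grasp_force: 0.0
```

Request:
carry_out:
  series:
    - {"wx": 0, "wy": 0, "wz": 0, "dx": -0.03, "dy": 0, "dz": 0, "claw": 0}
    - {"wx": 0, "wy": 0, "wz": 0, "dx": -0.03, "dy": 0, "dz": 0, "claw": 0}
    - {"wx": 0, "wy": 0, "wz": 0, "dx": 0, "dy": 0, "dz": 0, "claw": 0}

```text
time: 16.35
tcp_pos: [0.6269, -0.0279, -0.0184]
ee_rot: [3.142, 0.0, 1.645]
contact_force: [-0.8, 0.1, -0.3]
opening: 0.0004
grasp_force: 0.1
```

Request:
carry_out:
  series:
    - {"wx": 0, "wy": 0, "wz": 0, "dx": -0.03, "dy": 0, "dz": 0, "claw": 0}
    - {"wx": 0, "wy": 0, "wz": 0, "dx": -0.03, "dy": 0, "dz": 0, "claw": 0}
    - {"wx": 0, "wy": 0, "wz": 0, "dx": 0, "dy": 0, "dz": 0, "claw": 0}

```text
time: 16.65
tcp_pos: [0.6271, -0.0302, -0.0184]
ee_rot: [3.142, 0.0, 1.645]
contact_force: [0.0, 1.7, -0.8]
opening: 0.0006
grasp_force: 0.3
```

Request:
carry_out:
  series:
    - {"wx": 0, "wy": 0, "wz": 0, "dx": -0.03, "dy": 0, "dz": 0, "claw": 0}
    - {"wx": 0, "wy": 0, "wz": 0, "dx": 0, "dy": 0, "dz": 0, "claw": 0}

```text
time: 16.85
tcp_pos: [0.6271, -0.0303, -0.0184]
ee_rot: [-3.141, -0.001, 1.646]
contact_force: [-0.5, 3.9, 0.2]
opening: 0.0001
grasp_force: 1.4
```

Request:
carry_out:
  series:
    - {"wx": 0, "wy": 0, "wz": 0, "dx": -0.03, "dy": 0, "dz": 0, "claw": 0}
    - {"wx": 0, "wy": 0, "wz": 0, "dx": 0, "dy": 0, "dz": 0, "claw": 0}

```text
time: 17.05
tcp_pos: [0.6271, -0.0303, -0.0185]
ee_rot: [-3.141, -0.002, 1.646]
contact_force: [-1.3, 4.9, 1.0]
opening: 0.0004
grasp_force: 2.6
```

Request:
carry_out:
  series:
    - {"wx": 0, "wy": 0, "wz": 0, "dx": -0.03, "dy": 0, "dz": 0, "claw": 0}
    - {"wx": 0, "wy": 0, "wz": 0, "dx": 0, "dy": 0, "dz": 0, "claw": 0}

```text
time: 17.25
tcp_pos: [0.6271, -0.0303, -0.0184]
ee_rot: [-3.141, -0.004, 1.647]
contact_force: [-1.2, 6.7, 1.1]
opening: 0.0008
grasp_force: 3.4
```

Request:
carry_out:
  series:
    - {"wx": 0, "wy": 0, "wz": 0, "dx": 0.2, "dy": 0, "dz": 0, "claw": 0}
    - {"wx": 0, "wy": 0, "wz": 0, "dx": 0.4, "dy": 0, "dz": 0, "claw": 0}
    - {"wx": 0, "wy": 0, "wz": 0, "dx": 0, "dy": 0, "dz": -0.4, "claw": 0}
    - {"wx": 0, "wy": 0, "wz": 0, "dx": 0, "dy": 0, "dz": -0.8, "claw": 0}
    - {"wx": 0, "wy": 0, "wz": 0, "dx": 0, "dy": 0, "dz": -0.7, "claw": 0}
    - {"wx": 0, "wy": 0, "wz": 0, "dx": 0.2, "dy": -0.5, "dz": 0, "claw": 0}
    - {"wx": 0, "wy": 0, "wz": 0, "dx": 0.2, "dy": -0.8, "dz": 0, "claw": 0}
    - {"wx": 0, "wy": 0, "wz": 0, "dx": 0.2, "dy": -0.6, "dz": 0, "claw": 0}

```text
time: 18.05
tcp_pos: [0.5471, 0.008, 0.0588]
ee_rot: [3.141, 0.0, 1.645]
contact_force: [-0.1, 0.3, 0.8]
opening: 0.0006
grasp_force: 0.0
```

Request:
carry_out:
  series:
    - {"wx": 0, "wy": 0, "wz": 0, "dx": 0, "dy": 0, "dz": 0, "claw": 0}

```text
time: 18.15
tcp_pos: [0.5454, 0.0093, 0.0584]
ee_rot: [-3.14, -0.002, 1.646]
contact_force: [1.1, 0.2, -0.5]
opening: 0.0005
grasp_force: 0.0
```

Run:
```python
from h import *
s=observe();print({k:np.round(s[k],4) for k in ('tcp_pos','ee_rot','contact_force')})
t=np.radians(4.4);d=s['tcp_pos'][:2]-[.6275,-.0493];print('jig',np.cos(t)*d[0]+np.sin(t)*d[1],-np.sin(t)*d[0]+np.cos(t)*d[1])
a,_=cap('scene','s8');b,_=cap('top','t8');c=cv2.imread('pics/w7.png')
cv2.imwrite('pics/c8.png',np.hstack([cv2.resize(b[140:215,220:320],(400,300),interpolation=cv2.INTER_CUBIC),cv2.resize(a[160:250,260:380],(400,300),interpolation=cv2.INTER_CUBIC)]))
```

```text
{'tcp_pos': array([0.5454, 0.0093, 0.0584]), 'ee_rot': array([-3.1405e+00, -1.6000e-03,  1.6464e+00]), 'contact_force': array([ 1.0561,  0.2099, -0.4812])}
jig -0.07737798990451913 0.06470527886067261
```

View pics/c8.png

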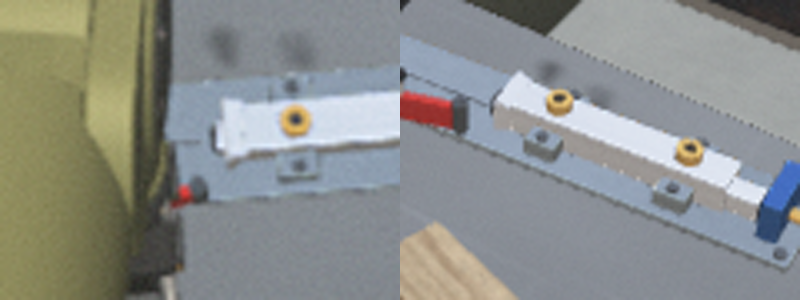

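Request:
carry_out:
  series:
    - {"wx": 0, "wy": 0, "wz": 0, "dx": -0.08, "dy": 0, "dz": 0.4, "claw": 0}
    - {"wx": 0, "wy": 0, "wz": 0, "dx": 0, "dy": 0, "dz": 0.5, "claw": 0}
    - {"wx": 0, "wy": 0, "wz": 0, "dx": 0, "dy": 0, "dz": 0.3, "claw": 0}
    - {"wx": 0, "wy": 0, "wz": 0, "dx": 0, "dy": 0.15, "dz": 0, "claw": 0}
    - {"wx": 0, "wy": 0, "wz": 0, "dx": 0, "dy": 0.15, "dz": 0, "claw": 0}
    - {"wx": 0, "wy": 0, "wz": 0, "dx": 0, "dy": 0.15, "dz": 0, "claw": 0}
    - {"wx": 0, "wy": 0, "wz": 0, "dx": 0, "dy": 0.15, "dz": 0, "claw": 0}
    - {"wx": 0, "wy": 0, "wz": 0, "dx": 0, "dy": 0.1, "dz": 0, "claw": 0}

```text
time: 19.05
tcp_pos: [0.5773, 0.0078, 0.0101]
ee_rot: [3.141, -0.0, 1.646]
contact_force: [-0.6, -0.4, 0.5]
opening: 0.0002
grasp_force: 0.4
```

Request:
carry_out:
  series:
    - {"wx": 0, "wy": 0, "wz": 0, "dx": 0, "dy": 0.15, "dz": 0, "claw": 0}
    - {"wx": 0, "wy": 0, "wz": 0, "dx": 0, "dy": 0.15, "dz": 0, "claw": 0}
    - {"wx": 0, "wy": 0, "wz": 0, "dx": 0, "dy": 0.15, "dz": 0, "claw": 0}
    - {"wx": 0, "wy": 0, "wz": 0, "dx": 0, "dy": 0.15, "dz": 0, "claw": 0}
    - {"wx": 0, "wy": 0, "wz": 0, "dx": 0, "dy": 0.1, "dz": 0, "claw": 0}
    - {"wx": 0, "wy": 0, "wz": 0, "dx": 0, "dy": 0, "dz": 0, "claw": 0}

```text
time: 19.65
tcp_pos: [0.6046, 0.0095, 0.0094]
ee_rot: [3.141, 0.0, 1.645]
contact_force: [0.3, -0.6, 0.4]
opening: 0.0002
grasp_force: 0.1
```

Run:
```python
from h import *
s=observe();print({k:np.round(s[k],4) for k in ('tcp_pos','ee_rot','contact_force')})
t=np.radians(4.4);d=s['tcp_pos'][:2]-[.6275,-.0493];print('jig',np.cos(t)*d[0]+np.sin(t)*d[1],-np.sin(t)*d[0]+np.cos(t)*d[1])
a,_=cap('scene','s9');h=cv2.cvtColor(a,cv2.COLOR_BGR2HSV)
def J(u,v,z=None):
    p=w('s9',u,v,z);d=p[:2]-[.6275,-.0493];return (np.round([np.cos(t)*d[0]+np.sin(t)*d[1],-np.sin(t)*d[0]+np.cos(t)*d[1],p[2]],3))
m=((h[...,0]<8)|(h[...,0]>172))&(h[...,1]>150);m[:165]=0;m[240:]=0;m[:,:220]=0;m[:,330:]=0
v,u=np.where(m);print(len(u),u.min(),u.max(),v.min(),v.max())
for uu in range(u.min(),u.max()+1,3):
    vv=v[u==uu]
    if len(vv): print(uu,vv.min(),vv.max(),J(uu,int(np.median(vv))))
```

```text
{'tcp_pos': array([0.6046, 0.0095, 0.0094]), 'ee_rot': array([3.1413e+00, 2.0000e-04, 1.6450e+00]), 'contact_force': array([ 0.2812, -0.6012,  0.439 ])}
jig -0.018325164637734953 0.0603446495300745
47 270 276 181 193
270 181 185 [-0.004  0.058  0.022]
273 182 191 [-0.018  0.041  0.031]
276 187 188 [-0.021  0.03   0.034]
```

Request:
carry_out:
  series:
    - {"wx": 0, "wy": 0, "wz": 0, "dx": 0, "dy": -0.2, "dz": 0, "claw": 0}
    - {"wx": 0, "wy": 0, "wz": 0, "dx": 0.3, "dy": 0, "dz": 0, "claw": 0}
    - {"wx": 0, "wy": 0, "wz": 0, "dx": 0.3, "dy": 0, "dz": 0, "claw": 0}
    - {"wx": 0, "wy": 0, "wz": 0, "dx": 0, "dy": 0.3, "dz": 0, "claw": 0}
    - {"wx": 0, "wy": 0, "wz": 0, "dx": 0, "dy": 0.35, "dz": 0, "claw": 0}
    - {"wx": 0, "wy": 0, "wz": 0, "dx": 0, "dy": 0, "dz": 0, "claw": 0}

```text
time: 20.3
tcp_pos: [0.6218, 0.0373, 0.0099]
ee_rot: [3.139, -0.001, 1.648]
contact_force: [0.3, 0.1, 0.7]
opening: 0.0002
grasp_force: 0.0
```

Request:
carry_out:
  series:
    - {"wx": 0, "wy": 0, "wz": 0, "dx": -0.15, "dy": 0, "dz": 0, "claw": 0}
    - {"wx": 0, "wy": 0, "wz": 0, "dx": -0.15, "dy": 0, "dz": 0, "claw": 0}
    - {"wx": 0, "wy": 0, "wz": 0, "dx": -0.15, "dy": 0.05, "dz": 0, "claw": 0}
    - {"wx": 0, "wy": 0, "wz": 0, "dx": -0.15, "dy": 0.05, "dz": 0, "claw": 0}
    - {"wx": 0, "wy": 0, "wz": 0, "dx": -0.15, "dy": 0.05, "dz": 0, "claw": 0}
    - {"wx": 0, "wy": 0, "wz": 0, "dx": -0.15, "dy": 0.05, "dz": 0, "claw": 0}
    - {"wx": 0, "wy": 0, "wz": 0, "dx": -0.15, "dy": 0.05, "dz": 0, "claw": 0}
    - {"wx": 0, "wy": 0, "wz": 0, "dx": 0, "dy": 0, "dz": 0, "claw": 0}

```text
time: 21.1
tcp_pos: [0.6343, -0.008, 0.0102]
ee_rot: [3.14, 0.001, 1.644]
contact_force: [1.2, 0.8, 0.3]
opening: 0.0003
grasp_force: 0.6
```

Request:
carry_out:
  series:
    - {"wx": 0, "wy": 0, "wz": 0, "dx": -0.04, "dy": 0, "dz": 0, "claw": 0}
    - {"wx": 0, "wy": 0, "wz": 0, "dx": -0.04, "dy": 0, "dz": 0, "claw": 0}
    - {"wx": 0, "wy": 0, "wz": 0, "dx": -0.04, "dy": 0, "dz": 0, "claw": 0}
    - {"wx": 0, "wy": 0, "wz": 0, "dx": 0, "dy": 0, "dz": 0, "claw": 0}

```text
time: 21.5
tcp_pos: [0.633, -0.0116, 0.0093]
ee_rot: [-3.14, 0.0, 1.645]
contact_force: [-0.3, -0.4, -0.6]
opening: 0.0005
grasp_force: 0.1
```

Request:
carry_out:
  series:
    - {"wx": 0, "wy": 0, "wz": 0, "dx": -0.03, "dy": 0, "dz": 0, "claw": 0}
    - {"wx": 0, "wy": 0, "wz": 0, "dx": 0, "dy": 0, "dz": 0, "claw": 0}

```text
time: 21.7
tcp_pos: [0.6334, -0.0125, 0.0094]
ee_rot: [-3.141, 0.0, 1.645]
contact_force: [-0.2, 0.5, 0.0]
opening: 0.0001
grasp_force: 0.2
```

Request:
carry_out:
  series:
    - {"wx": 0, "wy": 0, "wz": 0, "dx": -0.03, "dy": 0, "dz": 0, "claw": 0}
    - {"wx": 0, "wy": 0, "wz": 0, "dx": 0, "dy": 0, "dz": 0, "claw": 0}

```text
time: 21.9
tcp_pos: [0.6335, -0.013, 0.0094]
ee_rot: [-3.141, -0.001, 1.646]
contact_force: [0.2, 1.4, -0.5]
opening: 0.0003
grasp_force: 0.6
```

Request:
carry_out:
  series:
    - {"wx": 0, "wy": 0, "wz": 0, "dx": -0.03, "dy": 0, "dz": 0, "claw": 0}
    - {"wx": 0, "wy": 0, "wz": 0, "dx": 0, "dy": 0, "dz": 0, "claw": 0}

```text
time: 22.1
tcp_pos: [0.6336, -0.0133, 0.0094]
ee_rot: [-3.141, -0.002, 1.646]
contact_force: [-1.9, 2.6, -1.1]
opening: 0.0007
grasp_force: 1.8
```

Request:
carry_out:
  series:
    - {"wx": 0, "wy": 0, "wz": 0, "dx": -0.03, "dy": 0, "dz": 0, "claw": 0}
    - {"wx": 0, "wy": 0, "wz": 0, "dx": 0, "dy": 0, "dz": 0, "claw": 0}

```text
time: 22.3
tcp_pos: [0.6336, -0.0136, 0.0094]
ee_rot: [-3.141, -0.003, 1.647]
contact_force: [-1.8, 5.8, 0.3]
opening: 0.0006
grasp_force: 2.9
```

Request:
carry_out:
  series:
    - {"wx": 0, "wy": 0, "wz": 0, "dx": -0.03, "dy": 0, "dz": 0, "claw": 0}
    - {"wx": 0, "wy": 0, "wz": 0, "dx": 0, "dy": 0, "dz": 0, "claw": 0}

```text
time: 22.5
tcp_pos: [0.6337, -0.0137, 0.0093]
ee_rot: [-3.141, -0.004, 1.647]
contact_force: [-2.4, 7.4, 0.4]
opening: 0.0008
grasp_force: 3.6
```

Request:
carry_out:
  series:
    - {"wx": 0, "wy": 0, "wz": 0, "dx": 0.2, "dy": 0, "dz": 0, "claw": 0}
    - {"wx": 0, "wy": 0, "wz": 0, "dx": 0.5, "dy": 0, "dz": 0, "claw": 0}
    - {"wx": 0, "wy": 0, "wz": 0, "dx": 0.2, "dy": 0, "dz": -0.6, "claw": 0}
    - {"wx": 0, "wy": 0, "wz": 0, "dx": 0.6, "dy": 0, "dz": -0.8, "claw": 0}
    - {"wx": 0, "wy": 0, "wz": 0, "dx": 1, "dy": -0.3, "dz": -0.8, "claw": 0}
    - {"wx": 0, "wy": 0, "wz": 0, "dx": 1, "dy": -0.6, "dz": -0.6, "claw": 0}
    - {"wx": 0, "wy": 0, "wz": 0, "dx": 1, "dy": -0.6, "dz": 0, "claw": 0}
    - {"wx": 0, "wy": 0, "wz": 0, "dx": 1, "dy": -0.4, "dz": 0, "claw": 0}

```text
time: 23.3
tcp_pos: [0.5442, 0.1932, 0.1205]
ee_rot: [3.138, -0.0, 1.644]
contact_force: [0.8, -0.4, -0.1]
opening: 0.0007
grasp_force: 0.0
```

Request:
carry_out:
  series:
    - {"wx": 0, "wy": 0, "wz": 0, "dx": 1, "dy": 0, "dz": 0, "claw": 0}
    - {"wx": 0, "wy": 0, "wz": 0, "dx": 0.6, "dy": 0, "dz": 0, "claw": 0}
    - {"wx": 0, "wy": 0, "wz": 0, "dx": 0, "dy": 0, "dz": 0, "claw": 0}
    - {"wx": 0, "wy": 0, "wz": 0, "dx": 0, "dy": 0, "dz": 0, "claw": 0}

```text
time: 23.7
tcp_pos: [0.54, 0.2558, 0.119]
ee_rot: [3.14, 0.002, 1.645]
contact_force: [-0.2, -0.7, -0.9]
opening: 0.0002
grasp_force: 0.0
```

Run:
```python
from h import *
s=observe();print({k:np.round(s[k],4) for k in ('tcp_pos','contact_force','qvel')})
b,_=cap('top','t10');t=np.radians(4.4)
h=cv2.cvtColor(b,cv2.COLOR_BGR2HSV)
def J(u,v,z):
    d=w('t10',u,v,z)[:2]-[.6275,-.0493];return np.round([np.cos(t)*d[0]+np.sin(t)*d[1],-np.sin(t)*d[0]+np.cos(t)*d[1]],4)
m=((h[...,0]<10)|(h[...,0]>170))&(h[...,1]>110);m[:140]=0;m[210:]=0;m[:,:230]=0;m[:,310:]=0
v,u=np.where(m);q=np.array([J(x,y,.034) for x,y in zip(u,v)]);print(len(u),u.min(),u.max(),v.min(),v.max(),q.min(0),q.max(0),q.mean(0))
dx=np.polyfit(q[:,0],q[:,1],1);print('slope rad',dx)
# bar front between tube end and stop: bright rows at jig y -190..-205
for yj in (-.190,-.195,-.200,-.204,-.208):
    P=np.array([.6275,-.0493,.024,1])+[-np.sin(t)*yj,np.cos(t)*yj,0,0]
    q=np.load('pics/t10.npz');c=q['E']@P;x=q['K']@c[:3];x/=x[2];print(yj,x[:2].round(1),b[int(round(x[1])),int(round(x[0]))])
o=cv2.imread('pics/top1.png')
for n,(x,y,r) in dict(weight=(415,176,18),tin=(380,247,20),block=(308,249,24)).items(): print(n,np.abs(o[y-r:y+r,x-r:x+r].astype(int)-b[y-r:y+r,x-r:x+r]).mean())
```

```text
{'tcp_pos': array([0.54  , 0.2558, 0.119 ]), 'contact_force': array([-0.2113, -0.7142, -0.91  ]), 'qvel': array([ 0.0251, -0.0075,  0.0272,  0.0115,  0.0013,  0.0034,  0.0006])}
40 267 270 169 183 [-0.027   0.0152] [0.0094 0.0221] [-0.00847    0.0184175]
slope rad [0.00255838 0.01843917]
-0.19 [350.4 166.8] [243 235 228]
-0.195 [352.4 166.6] [245 235 227]
-0.2 [354.4 166.4] [246 236 228]
-0.204 [356.  166.3] [249 237 230]
-0.208 [357.6 166.2] [193 177 169]
weight 9.418981481481481
tin 10.932291666666666
block 12.521556712962964
```

Run:
```python
from h import *
o=cv2.imread('pics/top1.png').astype(int);b=cv2.imread('pics/t10.png').astype(int)
print('noise control',np.abs(o[300:340,390:430]-b[300:340,390:430]).mean(),np.abs(o[150:190,465:505]-b[150:190,465:505]).mean())
print(env.job_done())
```

```text
noise control 11.181875 9.8625
the job is handed in; nothing more can be done
None
```

The job is handed in, with no verdict returned: the bar is fed through the tube and up against the blue stop. The red gate measures fully shut, and the tin, block and weight show no change in the camera images, at about 24 s on the clock.

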